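# Run the vial carriers home in the loading lane

## Robot

A 6-joint arm with a two-finger parallel gripper is mounted at the origin on the work surface. World frame = base frame: x ahead of the robot, y to its left, z up, the work surface at z = 0. Lengths are in m, angles in rad, forces in N, time in s.
With the tool pointing down it reaches from about 0.35 to 1 m from the base axis. Payload 7.1 kg.
Tool frame: the origin (TCP) lies between the finger pads; the fingertips stand 22 mm ahead of it and the grasp point (between the pads) lies 3 mm ahead of it; x points along the fingers, y is the direction in which the jaws open and shut, and the axes are right-handed (so a half turn about x gives the same grasp; the last joint's range is limited). The gripper opens to 85 mm and grips with 20 to 120 N. Pads are 22 mm wide; open, the fingers measure 114 mm over their backs; the gripper's body (76 mm by 85 mm) begins 54 mm behind the grasp point. The pads swing forward as they close: fully open they stand 13 mm farther back than shut.
Start: joints at [-1.367, 0.423, 1.63, -0, 1.089, -0.019], TCP at [0.138, -0.61, 0.253] pointing down, gripper open.
Joint ranges: [-3, 3], [-0.9, 2.11], [0.09, 2.58], [-1.31, 4.45], [0.11, 2.69], [-2.54, 2.54]. Speed limits (rad/s): [2.39, 2.39, 3.01, 3.14, 3.14, 3.14].

## Interface

Orientations are given as a rotation vector (axis times angle).
In Python, from rig import manip gives the robot as it stands. The module is installed in compiled form; this text tells all that it offers. Calls block until the motion is done:
- manip.move_to(position, orientation): joint-space move of the TCP to a pose.
- manip.servo_line(position, orientation=None, rate=0.15): straight line of the TCP; orientation=None keeps the orientation; rate is the mean speed in m/s.
- manip.set_joints(angles): joint-space move.
- manip.command_gripper(opening, f_grip=None): finger opening in m; f_grip is the grip in N (None keeps the last); returns when the fingers have stopped.
- manip.hold(seconds).
- manip.solve_ik(position, orientation): joint angles nearest the present ones, or None.
- manip.camera(name): name is "scene" or "top" or "wrist"; returns a dict with "image" (384x512x3 uint8, red, green, blue), "fx", "fy", "cx", "cy" (pixels), "k1" (the pictures are not rectified: a ray, as slopes to the right and down, at radius r is drawn at 1 + k1 r^2 times it, then the intrinsics apply), "cam_to_world" (4x4, takes a point from camera to world coordinates); the wrist camera has in their place "mount" (4x4, takes a point from camera to tool coordinates, whose origin is the TCP and whose axes are the tool frame's). Camera axes: x right, y down, z forward; pixel columns grow to the right and rows downward; lengths in m; the calibration is good to about 2 mm. A picture is of the moment at which its call begins: read the wrist's pose just before it. There is no depth.
A pose or a line that the arm cannot do raises manip.IKError and nothing moves.
- manip.sign_off(): hands the job in, once; it reports no verdict.
Readings, each from a call of its own:
- manip.get_time(): time.
- manip.get_joint_positions(): joint angles.
- manip.get_joint_vel(): joint speeds.
- manip.get_tau(): joint torques, N m.
- manip.get_position(): TCP position.
- manip.get_ee_rot(): TCP orientation.
- manip.get_contact_force(): force on the tool from outside, world axes, zero at the start.
- manip.get_torque(): the same for the moment, N m.
- manip.get_width(): finger opening in m.
Only numpy, scipy, OpenCV 4.12 (cv2) and the standard library are available. Lean on these libraries where they do the work, as an engineer would, in place of code of your own. Each camera call takes 0.05 s, during which the arm holds its last target.

## Task

Four touching vial carriers stand in a row in the aluminium loading lane: push the row from behind with the fingertips along the lane, as one train, until the first carrier is fully home against the end stop and all four sit closed up in line. Then press the start button on top of the stop block fully down with the fingertips and let it come up again. Do not lift, tip or pull apart the carriers, and leave everything else on the bench where it stands.

Things in the scene. Friction and masses are not known exactly. Their poses are not given: they have to be found in the camera images.
- lane: fixed aluminium channel running roughly from the robot's right to its left (stop at the left), up to 23 degrees askew. Origin: on the bench under mid-channel; x along the lane towards the stop, z up. Floor 6 mm above the bench, x = -165 mm (open rear end) to +165 mm (stop face); 52 mm wide between two walls 6 mm thick, tops 16 mm above the bench
- carrier1: grey plastic vial carrier, loose: block 40 mm long (its x, along the lane), 48 mm wide, 36 mm high, about 0.1 kg, with a vial in its top whose white cap, 23 mm across, reaches 53 mm above the underside. Origin: centre of the underside. First of the row, nearest the stop; home when its origin is at lane x = 145 mm
- carrier2: grey plastic vial carrier, loose: block 40 mm long (its x, along the lane), 48 mm wide, 36 mm high, about 0.1 kg, with a vial in its top whose white cap, 23 mm across, reaches 53 mm above the underside. Origin: centre of the underside. Second of the row, touching the first
- carrier3: grey plastic vial carrier, loose: block 40 mm long (its x, along the lane), 48 mm wide, 36 mm high, about 0.1 kg, with a vial in its top whose white cap, 23 mm across, reaches 53 mm above the underside. Origin: centre of the underside. Third of the row
- carrier4: grey plastic vial carrier, loose: block 40 mm long (its x, along the lane), 48 mm wide, 36 mm high, about 0.1 kg, with a vial in its top whose white cap, 23 mm across, reaches 53 mm above the underside. Origin: centre of the underside. Last, farthest from the stop: push its free rear face, 20 mm behind the origin
- lane_stop (a point): centre of the face that the first carrier comes to rest against, 20 mm above the bench, on the end stop: a fixed grey block at lane x = 165 to 225 mm, 64 mm wide, 40 mm high. The row starts 70 to 130 mm short of it, with at least 30 mm of empty channel floor behind the last carrier; sliding the row takes a few newtons
- start_button (a joint): round white start button on top of the stop block, at lane x = 195 mm: 0 = up, 0.006 m = fully down; spring-loaded, about 5 N to push fully down, comes up by itself. It moves vertically and counts as pressed beyond 0.004
- start_button_top (a point): centre of the top face of that button, 30 mm across; moves down with it
- spare_carrier: a fifth carrier, the same shape as the four, standing on the bench beyond the lane, not in it; a bystander. Origin: centre of its underside
- specimen_pot: amber specimen pot with a white screw cap, 58 mm across, 56 mm high, on the robot's side of the lane; a bystander. Origin: centre of its underside
- tape_roll: roll of paper tape lying flat, 64 mm across, 19 mm high, beyond the lane; a bystander. Origin: centre of its underside
- timer: flat white bench timer, 62 x 62 x 18 mm, on the robot's side of the lane; a bystander. Origin: centre of its underside
- stapler: black stapler, 135 mm long, 44 mm high, off to the right of the lane; a bystander. Origin: centre of its underside
- pen_cup: black cup with pens, 76 mm across, 150 mm high with its pens, off to the left; a bystander. Origin: centre of its underside

How it is judged:
By the outcome, as a careful person would: the job done as asked, in the order asked, and still so for the second after the job is handed in, with the robot touching nothing.
It also fails if it takes over 48 s, if anything falls off the work surface, if the arm or the gripper's body presses on something with over 40 N, if the wrist force passes 120 N, or if a joint passes its speed limit or range.

## Working session

There is one attempt and no reset: what is moved stays moved. The work goes in short steps, each a Python script; the robot and the scene stay as the last script left them, time stands still between calls to the robot, and variables do not carry over. Pictures are saved under pics/ and viewed, and the job is handed in when it is done.

```bash
mkdir -p pics; ls; python3 - <<'E'
from rig import manip as m
import cv2,numpy as np,pickle
for n in("scene","top"):
    c=m.camera(n); cv2.imwrite(f"pics/{n}0.png",c["image"][:,:,::-1]); pickle.dump(c,open(n+"0.pkl","wb"))
    print(n,c["fx"],c["cx"],c["cy"],c["k1"],np.round(c["cam_to_world"],3).tolist())
print(m.get_time(),m.get_ee_rot(),m.get_width(),m.get_contact_force())
E
```

```text
pics
scene 421.1937364674708 256.14726085766046 190.2663701096187 -0.12593503644712536 [[0.839, 0.454, -0.299, 0.886], [0.544, -0.714, 0.442, -0.419], [-0.013, -0.533, -0.846, 0.948], [0.0, 0.0, 0.0, 1.0]]
top 498.0311148463308 256.4296289831202 187.81065916033432 -0.17363340122851087 [[0.001, -0.99, 0.142, 0.341], [-1.0, -0.001, -0.002, 0.044], [0.002, -0.142, -0.99, 1.516], [0.0, 0.0, 0.0, 1.0]]
0.1 [ 2.10403395  0.23684237 -2.10432919] 0.08537435244674686 [-0.15966469  0.2980398   0.26965085]
```

View pics/scene0.png

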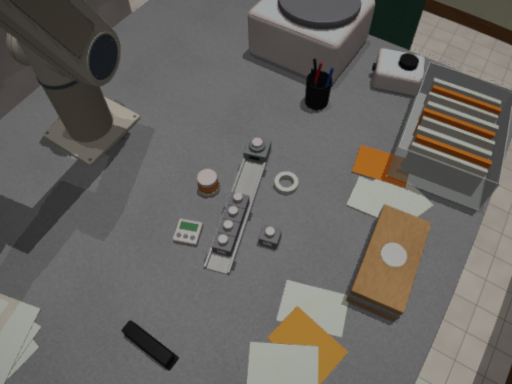

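View pics/top0.png

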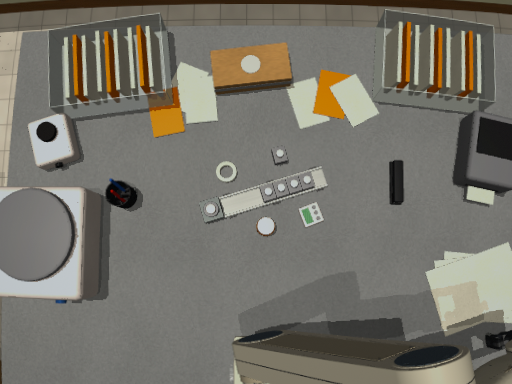

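The top view shows the lane running from the stop (button about 210,209) to the rear end (about 326,178). Four caps lie at about (268,191), (281,187), (294,183) and (307,180). I'll enlarge both views to measure.

```bash
cat > h.py <<'E'
import numpy as np,cv2
def ray(c,u,v,T=None):
    T=c["cam_to_world"] if T is None else T
    K=np.array([[c["fx"],0,c["cx"]],[0,c["fy"],c["cy"]],[0,0,1]])
    p=cv2.undistortPoints(np.array([[[u,v]]],float),K,np.array([c["k1"],0,0,0,0]),None,None,None) if 0 else None
    xd=np.array([(u-c["cx"])/c["fx"],(v-c["cy"])/c["fy"]]); x=xd.copy()
    for _ in range(30): x=xd/(1+c["k1"]*(x@x))
    d=T[:3,:3]@np.array([x[0],x[1],1]); return T[:3,3],d
def onz(c,u,v,z,T=None):
    o,d=ray(c,u,v,T); return o+d*(z-o[2])/d[2]
def proj(c,P,T=None):
    T=c["cam_to_world"] if T is None else T
    p=np.linalg.inv(T)@np.append(P,1); x=p[:2]/p[2]; x=x*(1+c["k1"]*(x@x))
    return np.array([c["fx"]*x[0]+c["cx"],c["fy"]*x[1]+c["cy"]])
E
python3 - <<'E'
import pickle,cv2,numpy as np
for n,(x0,x1,y0,y1) in dict(scene=(160,310,125,285),top=(190,340,130,240)).items():
    im=pickle.load(open(n+"0.pkl","rb"))["image"][y0:y1,x0:x1,::-1]
    s=5 if n=="top" else 3.7
    cv2.imwrite(f"pics/{n}0z.png",cv2.resize(im,None,fx=s,fy=s,interpolation=cv2.INTER_CUBIC))
E
```

```text
(no output)
```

View pics/top0z.png

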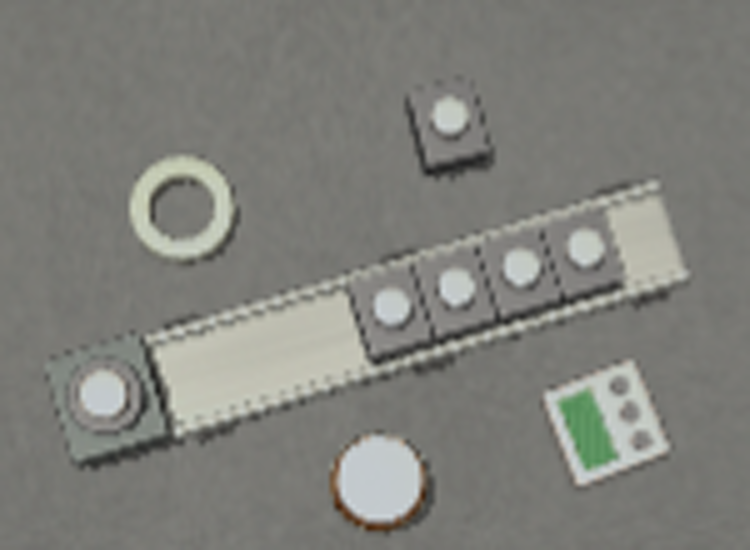

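View pics/scene0z.png

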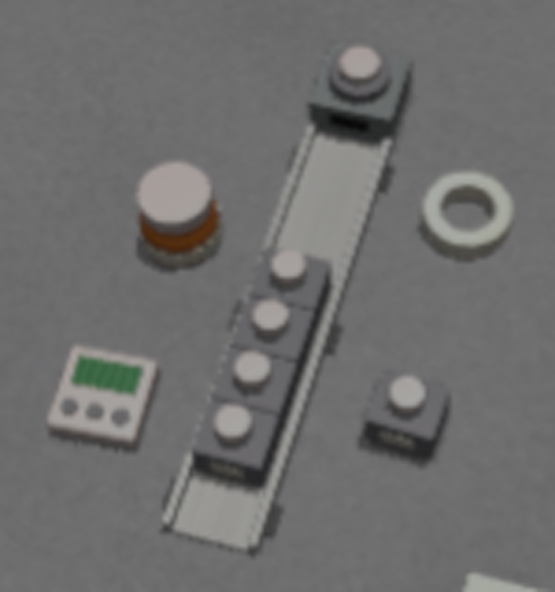

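The zooms show all caps, the button and the channel ends clearly. I'll segment the white blobs in both views and cast rays.

```bash
python3 - <<'E'
import pickle,cv2,numpy as np
from h import *
R={}
for n,(x0,x1,y0,y1) in dict(scene=(160,310,125,285),top=(190,340,130,240)).items():
    c=pickle.load(open(n+"0.pkl","rb")); im=cv2.resize(c["image"],None,fx=4,fy=4,interpolation=cv2.INTER_CUBIC)
    hsv=cv2.cvtColor(im,cv2.COLOR_RGB2HSV)
    for t in ((165,35),(185,35),(200,35)):
        mk=((hsv[...,2]>t[0])&(hsv[...,1]<t[1])).astype(np.uint8)
        mm=np.zeros_like(mk);mm[y0*4:y1*4,x0*4:x1*4]=mk[y0*4:y1*4,x0*4:x1*4]
        k,l,s,ce=cv2.connectedComponentsWithStats(mm)
        print(n,t)
        for i in range(1,k):
            if s[i,4]>250:
                u,v=(ce[i]-1.5)/4; print("  ",np.round([u,v],2),s[i,4]/16,np.round(s[i,2:4]/4,1),np.round(onz(c,u,v,.059),4))
E
```

```text
scene (165, 35)
   [256.87 140.97] 23.4375 [7.  5.5] [0.4869 0.1787 0.059 ]
   [206.27 176.56] 154.6875 [17. 13.] [0.4406 0.0118 0.059 ]
   [285.7  180.89] 104.625 [21.8 17.8] [0.6187 0.1093 0.059 ]
   [237.31 195.65] 21.75 [6. 5.] [0.54   0.0072 0.059 ]
   [232.47 209.5 ] 23.9375 [6.8 5. ] [ 0.5523 -0.0317  0.059 ]
   [227.71 223.55] 23.9375 [7. 5.] [ 0.5646 -0.0696  0.059 ]
   [269.52 230.24] 25.75 [6.8 6. ] [ 0.658 -0.031  0.059]
   [222.13 238.02] 26.125 [6. 6.] [ 0.5755 -0.1079  0.059 ]
   [292.31 283.15] 34.75 [17.5  4.2] [ 0.7696 -0.1147  0.059 ]
scene (185, 35)
scene (200, 35)
top (165, 35)
   [279.47 152.53] 36.1875 [7. 7.] [ 0.6563 -0.0278  0.059 ]
   [225.7  170.93] 176.0 [20.5 20.2] [0.6002 0.1324 0.059 ]
   [317.56 179.57] 204.5625 [29.  24.2] [ 0.5746 -0.1406  0.059 ]
   [306.64 178.9 ] 38.0 [7. 7.] [ 0.5766 -0.108   0.059 ]
   [293.75 182.82] 37.9375 [7. 7.] [ 0.5648 -0.0696  0.059 ]
   [280.81 186.79] 38.375 [7.  7.2] [ 0.5528 -0.0311  0.059 ]
   [235.28 192.63] 38.0 [34. 11.] [0.5352 0.1034 0.059 ]
   [267.81 190.69] 38.5 [7. 7.] [0.5411 0.0074 0.059 ]
   [241.92 201
[... 927 characters left out ...]
059 ]
   [265.42 225.32] 203.8125 [15.8 16.2] [0.4388 0.0146 0.059 ]
top (200, 35)
   [279.42 152.83] 20.0 [5.  4.8] [ 0.6554 -0.0276  0.059 ]
   [225.77 171.  ] 91.4375 [19. 18.] [0.6    0.1321 0.059 ]
   [306.46 179.2 ] 21.1875 [5.  5.2] [ 0.5757 -0.1075  0.059 ]
   [293.63 183.15] 22.625 [6.  5.5] [ 0.5638 -0.0692  0.059 ]
   [280.66 187.13] 23.0625 [6.  5.8] [ 0.5518 -0.0306  0.059 ]
   [267.74 191.04] 22.875 [6.  5.2] [0.5401 0.0076 0.059 ]
   [317.39 210.08] 16.0625 [ 8.2 13.5] [ 0.4836 -0.1386  0.059 ]
   [210.19 208.52] 45.9375 [8.  7.2] [0.4879 0.177  0.059 ]
   [312.57 213.83] 36.375 [11.2 17. ] [ 0.4726 -0.1242  0.059 ]
   [265.41 225.48] 186.875 [15.  15.5] [0.4383 0.0146 0.059 ]
```

```bash
cat >> h.py <<'E'
from scipy.spatial.transform import Rotation as Rn
P4=np.array([.5763,-.1080]); PB=np.array([.4880,.1780])
d=(PB-P4)/np.linalg.norm(PB-P4); n=np.array([-d[1],d[0]])
def lane(x,z,off=0): 
    p=PB+d*(x-.195)+n*off; return np.array([p[0],p[1],z])
def tolane(p): q=np.asarray(p)[:2]-PB; return np.array([q@d+.195,q@n])
def orient(s):
    x=np.array([0,0,-1.]); y=np.array([s*n[0],s*n[1],0]); return Rn.from_matrix(np.c_[x,y,np.cross(x,y)]).as_rotvec()
E
python3 - <<'E'
import pickle
from h import *
from rig import manip as m
A=pickle.load(open("top0.pkl","rb"));B=pickle.load(open("scene0.pkl","rb"))
def tri(a,b):
    o1,d1=ray(A,*a);o2,d2=ray(B,*b);s=np.linalg.lstsq(np.c_[d1,-d2],o2-o1,rcond=None)[0]
    p,q=o1+s[0]*d1,o2+s[1]*d2; return (p+q)/2,np.linalg.norm(p-q)
for nm,a,b in (("btn",(210.1,208.29),(256.87,140.97)),("c1",(267.8,190.75),(237.31,195.65)),("c2",(280.8,186.85),(232.47,209.5)),("c3",(293.74,182.87),(227.71,223.55)),("c4",(306.64,178.95),(222.13,238.02))):
    p,g=tri(a,b); print(nm,p.round(4),g.round(4),(tolane(p)*1e3).round(1), (tolane(onz(A,*a,.059))*1e3).round(1))
print("deg",np.degrees(np.arctan2(-d[0],d[1])))
# lane ends in full-res px from zoom: rear floor corners, stop face floor corners
for q in ((660,183),(688,277),(150,345),(178,435)): print(q,(tolane(onz(A,190+q[0]/5,130+q[1]/5,.016))*1e3).round(1))
for s in(1,-1):
    for x,z in((-.15,.2),(-.15,.044),(0,.044),(.195,.2),(.195,.08)):
        j=m.solve_ik(lane(x,z),orient(s)); print(s,x,z,lane(x,z).round(3),None if j is None else np.round(j,2))
E
```

```text
btn [0.4882 0.1769 0.0618] 0.0003 [1.939e+02 1.000e-01] [194.1  -0.4]
c1 [0.5406 0.0071 0.0598] 0.0008 [16.2  0.2] [16.4 -0.3]
c2 [ 0.5524 -0.0313  0.0587] 0.0007 [-24.    0.2] [-23.8  -0.1]
c3 [ 0.5646 -0.0695  0.0589] 0.0 [-64.1  -0.2] [-64.1  -0.2]
c4 [ 0.5761 -0.1081  0.0601] 0.0006 [-104.4    0.3] [-1.044e+02 -1.000e-01]
deg 17.157615359244268
(660, 183) [-167.9  -28.1]
(688, 277) [-166.1   32.4]
(150, 345) [159.8 -24.1]
(178, 435) [159.2  33.4]
1 -0.15 0.2 [ 0.59  -0.152  0.2  ] None
1 -0.15 0.044 [ 0.59  -0.152  0.044] None
1 0 0.044 [ 0.546 -0.008  0.044] None
1 0.195 0.2 [0.488 0.178 0.2  ] None
1 0.195 0.08 [0.488 0.178 0.08 ] None
-1 -0.15 0.2 [ 0.59  -0.152  0.2  ] [-0.27  0.46  1.71 -0.    0.97 -0.57]
-1 -0.15 0.044 [ 0.59  -0.152  0.044] [-0.27  0.69  1.76 -0.    0.69 -0.57]
-1 0 0.044 [ 0.546 -0.008  0.044] [-0.04  0.63  1.9  -0.    0.6  -0.34]
-1 0.195 0.2 [0.488 0.178 0.2  ] [ 0.33  0.34  1.9  -0.    0.9   0.03]
-1 0.195 0.08 [0.488 0.178 0.08 ] [ 0.33  0.54  1.96 -0.    0.64  0.03]
```

Triangulated cap heights (58.7–60.1 mm against 59), 40 mm spacing and the lane ends (-167 to 160 mm) all fit the given sizes, so I'll approach behind carrier 4.

```bash
python3 - <<'E'
from h import *
from rig import manip as m
m.command_gripper(0.0,20)
m.move_to(lane(-.152,.16),orient(-1))
m.servo_line(lane(-.152,.044),rate=.12)
print(m.get_time(),m.get_position(),m.get_width(),m.get_contact_force())
for k in("scene","top"):
    c=m.camera(k);x0,y0=(170,150) if k=="scene" else(200,130)
    cv2.imwrite(f"pics/{k}1.png",cv2.resize(c["image"][y0:y0+110,x0:x0+150,::-1],None,fx=5,fy=5,interpolation=cv2.INTER_CUBIC))
E
```

```text
4.3 [ 0.59092366 -0.15370976  0.04468872] 0.0003426651242262886 [-0.69414062 -0.33403207  0.21650489]
```

View pics/scene1.png

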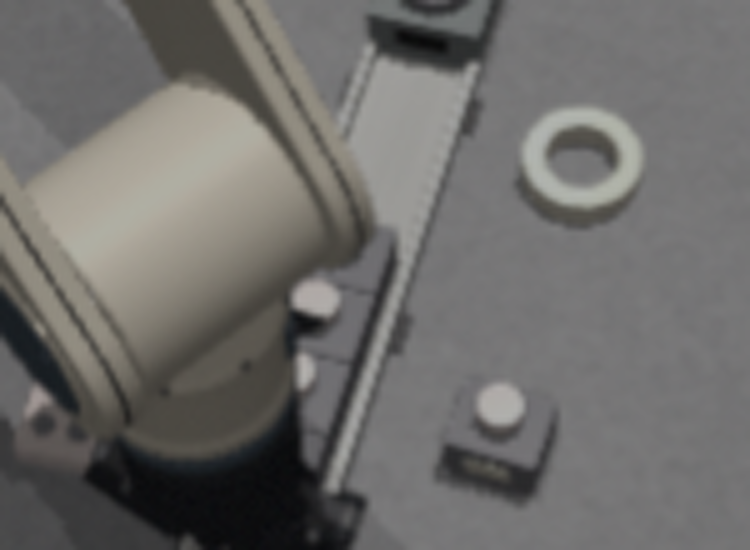

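View pics/top1.png

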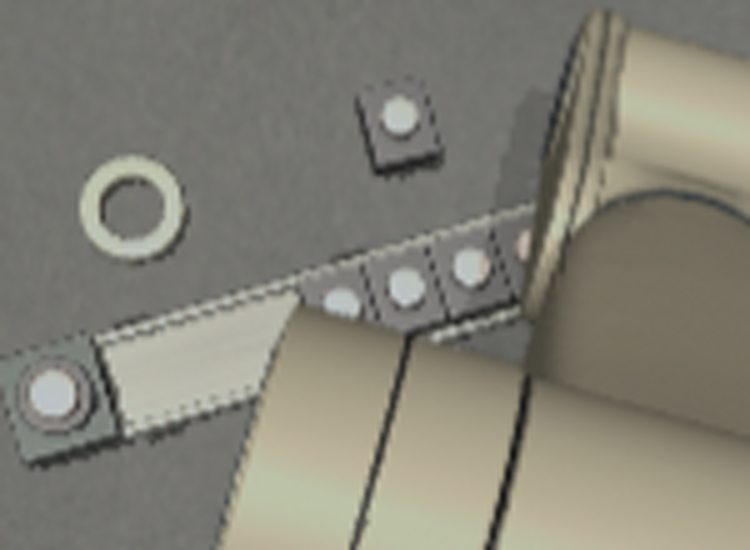

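The arm hides the fingertips in both views, but the row stands undisturbed and there is no contact force. I'll advance slowly and find the contact by force.

```bash
python3 - <<'E'
from h import *
from rig import manip as m
m.hold(.1);f0=m.get_contact_force()
x=-.152
while x<-.115:
    x+=.004; m.servo_line(lane(x,.044),rate=.04)
    f=m.get_contact_force()-f0; a=f[:2]@d
    print(round(m.get_time(),2),round(x,3),(tolane(m.get_position())*1e3).round(1),f.round(2),a.round(2))
    if a<-1.5: break
w=m.camera("wrist"); cv2.imwrite("pics/w1.png",w["image"][:,:,::-1])
print(f0)
E
```

```text
4.75 -0.148 [-147.7    0. ] [-0.3   0.49 -0.2 ] 0.56
5.0 -0.144 [-1.437e+02  1.000e-01] [-0.57 -0.52 -0.67] -0.33
5.25 -0.14 [-139.7    0. ] [-0.08 -0.1  -1.18] -0.08
5.5 -0.136 [-1.357e+02  1.000e-01] [0.08 0.34 0.19] 0.3
5.75 -0.132 [-131.8   -0. ] [-1.33  0.36 -0.01] 0.73
6.0 -0.128 [-1.277e+02  1.000e-01] [-0.44 -0.25 -0.62] -0.11
6.25 -0.124 [-1.236e+02  1.000e-01] [-1.1   0.01 -0.34] 0.34
6.5 -0.12 [-1.196e+02  1.000e-01] [-0.51  0.13  0.18] 0.28
6.75 -0.116 [-1.156e+02  1.000e-01] [-1.02  0.21  0.24] 0.5
7.0 -0.112 [-1.116e+02  1.000e-01] [-0.39  0.63 -0.52] 0.71
[ 0.59775206 -0.35750644  0.05636676]
```

View pics/w1.png

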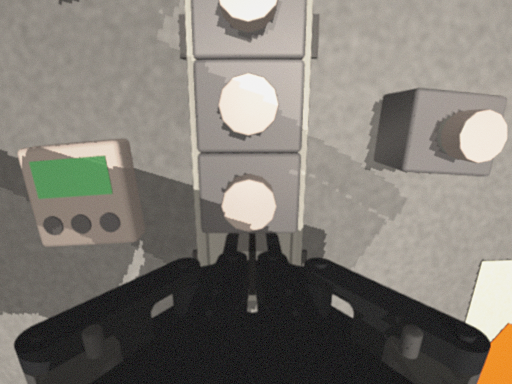

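The wrist view shows the row straight in the channel, carrier 4's cap at about (248,205) and the fingertips just at its rear edge (row about 233). I'll measure from this camera whether the row has moved.

```bash
cat >> h.py <<'E'
def wcam(m):
    p=np.array(m.get_position());r=Rn.from_rotvec(m.get_ee_rot()).as_matrix()
    w=m.camera("wrist");T=np.eye(4);T[:3,:3]=r;T[:3,3]=p
    return w,T@w["mount"]
E
python3 - <<'E'
from h import *
from rig import manip as m
w,T=wcam(m)
for nm,u,v,z in(("cap4",248,205,.059),("cap3",248,104,.059),("rear L",202,232,.042),("rear R",298,231,.042),("seam34",250,152,.042),("spare",483,136,.053)):
    print(nm,(tolane(onz(w,u,v,z,T))*1e3).round(1),onz(w,u,v,z,T).round(4))
for x in(.0,.011):
  for z in (-.011,0,.011): print("tip px",x,z, proj(w,(np.r_[m.get_position()]+Rn.from_rotvec(m.get_ee_rot()).as_matrix()@np.array([.022,0,z])),T).round(0))
E
```

```text
cap4 [-79.3   1.4] [ 0.5676 -0.0845  0.059 ]
cap3 [-39.4   1.3] [ 0.5559 -0.0463  0.059 ]
rear L [-98.8  24.4] [ 0.5513 -0.1099  0.042 ]
rear R [-98.3 -23. ] [ 0.5965 -0.0954  0.042 ]
seam34 [-59.5   0.6] [ 0.5624 -0.0653  0.042 ]
spare [-50.5 -99.3] [ 0.6553 -0.0272  0.053 ]
tip px 0.0 -0.011 [251. 221.]
tip px 0.0 0 [251. 239.]
tip px 0.0 0.011 [251. 256.]
tip px 0.011 -0.011 [251. 221.]
tip px 0.011 0 [251. 239.]
tip px 0.011 0.011 [251. 256.]
```

The row has moved 25 mm together: cap 4 is at -79.3, the 3–4 spacing is 39.9 mm, and the spare reads the same as before, which confirms the calibration. Home should be at about TCP lane x = -7 mm. I'll continue, then creep with force checks.

```bash
python3 - <<'E'
from h import *
from rig import manip as m
m.servo_line(lane(-.022,.044),rate=.05)
x=-.022
while x<.008:
    x+=.0015; m.servo_line(lane(x,.044),rate=.015)
    f=m.get_contact_force(); a=f[:2]@d
    print(round(m.get_time(),2),round(x*1e3,1),(tolane(m.get_position())*1e3).round(1),f.round(1),a.round(1))
    if a<-10: break
w,T=wcam(m); cv2.imwrite("pics/w2.png",w["image"][:,:,::-1])
import pickle;pickle.dump((w,T),open("w2.pkl","wb"))
E
```

```text
9.3 -20.5 [-20.5   0. ] [ 0.8 -0.3 -0.1] -0.6
9.55 -19.0 [-18.9   0. ] [ 0.3 -0.7 -0.5] -0.7
9.8 -17.5 [-17.4  -0. ] [ 0.9 -0.1 -0.9] -0.4
10.05 -16.0 [-15.8   0. ] [ 1.2 -0.8 -0.4] -1.1
10.3 -14.5 [-14.4   0. ] [ 0.2 -1.2 -0.2] -1.2
10.55 -13.0 [-12.9   0. ] [ 0.9 -0.5 -0.1] -0.8
10.8 -11.5 [-11.4   0. ] [ 0.5 -1.7 -0.7] -1.8
11.05 -10.0 [-9.9  0. ] [ 0.4 -1.   0.4] -1.1
11.3 -8.5 [-8.3  0. ] [ 1.4 -0.4  0. ] -0.8
11.55 -7.0 [-6.9  0. ] [ 0.9 -0.2 -0.5] -0.5
11.8 -5.5 [-6.7 -0.4] [ 2.5 -9.4 -1.2] -9.8
12.05 -4.0 [-6.6 -0.9] [  4.  -16.6  -1. ] -17.0
```

View pics/w2.png

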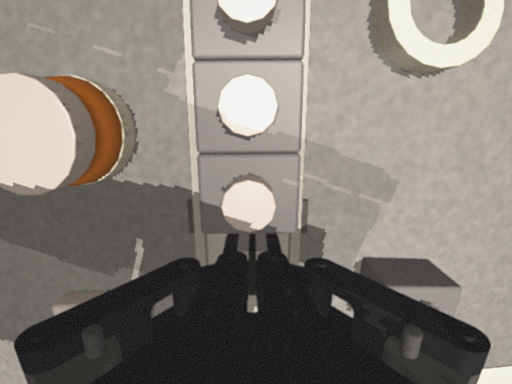

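Force rose sharply (17 N) at TCP -6.7 mm, where home was predicted. The view shows the row straight, with cap 4 at (248,205) and cap 3 at (247,104). Next I'll back off along the lane, lift, and look from above the stop.

```bash
python3 - <<'E'
from h import *
from rig import manip as m
m.servo_line(lane(-.008,.044),rate=.02)
m.servo_line(lane(-.035,.044),rate=.06)
m.servo_line(lane(-.035,.17),rate=.2)
m.servo_line(lane(.05,.20),rate=.2)
print(m.get_time(),m.get_contact_force().round(2))
w,T=wcam(m); cv2.imwrite("pics/w3.png",w["image"][:,:,::-1])
import pickle;pickle.dump((w,T),open("w3.pkl","wb"))
E
```

```text
14.4333 [ 0.16 -0.37  0.13]
```

View pics/w3.png

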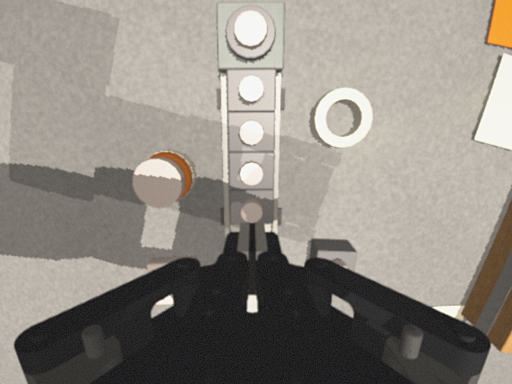

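The view shows all four carriers closed up (caps at (251,88), (251,132), (251,174), (251,212)) with carrier 1 against the stop (edge about row 69). The button is at (250,29). I'll measure these.

```bash
python3 - <<'E'
from h import *
import pickle
w,T=pickle.load(open("w3.pkl","rb"))
for nm,u,v,z in(("btn",250,29,.0605),("c1",251,88,.059),("c2",251,132,.059),("c3",251,174,.059),("c4",251,212,.059),("stop top edge L",219,69,.04),("stop R",284,69,.04),("s12",251,111,.042)):
    print(nm,(tolane(onz(w,u,v,z,T))*1e3).round(1),onz(w,u,v,z,T).round(4))
im=w["image"][0:235,205:300,::-1];cv2.imwrite("pics/w3z.png",cv2.rotate(cv2.resize(im,None,fx=3.3,fy=3.3,interpolation=cv2.INTER_CUBIC),cv2.ROTATE_90_CLOCKWISE))
E
```

```text
btn [194.4   1.7] [0.4865 0.1769 0.0605]
c1 [145.    0.8] [0.502  0.1299 0.059 ]
c2 [105.2   0.8] [0.5137 0.092  0.059 ]
c3 [64.6  0.7] [0.5258 0.0532 0.059 ]
c4 [25.   0.7] [0.5375 0.0153 0.059 ]
stop top edge L [164.7  32. ] [0.4664 0.1396 0.04  ]
stop R [164.8 -31.1] [0.5267 0.1583 0.04  ]
s12 [125.    0.8] [0.5078 0.1109 0.042 ]
```

View pics/w3z.png

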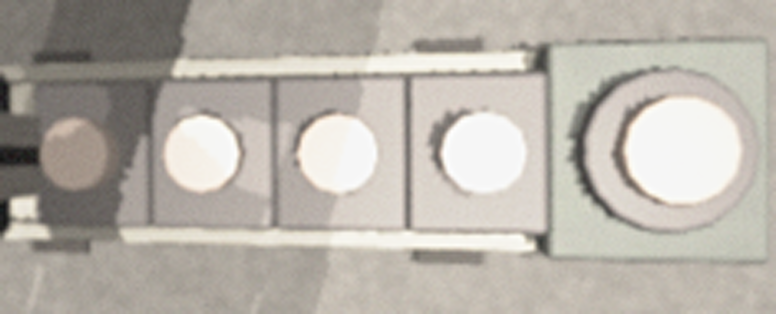

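Carrier 1 is at 145.0 mm, spacing is 40 mm, and the zoom shows no gaps. Now for the button.

```bash
python3 - <<'E'
from h import *
from rig import manip as m
B=lambda z:lane(.1947,z,.0008)
m.servo_line(B(.2),rate=.2)
m.servo_line(B(.092),rate=.12)
m.hold(.1);f0=m.get_contact_force();z=.092
while z>.064:
    z-=.001; m.servo_line(B(z),rate=.02)
    p=m.get_position();f=m.get_contact_force()-f0
    print(round(m.get_time(),2),round(z,4),p[2].round(4),f.round(1))
    if f[2]>14: break
m.hold(.3); print(m.get_contact_force()-f0)
m.servo_line(B(.092),rate=.04)
m.servo_line(B(.2),rate=.2)
m.servo_line(lane(.05,.20),rate=.2)
print(m.get_time(),m.get_contact_force().round(2))
w,T=wcam(m); cv2.imwrite("pics/w4.png",w["image"][:,:,::-1])
import pickle;pickle.dump((w,T),open("w4.pkl","wb"))
for k in("scene","top"): cv2.imwrite(f"pics/{k}4.png",m.camera(k)["image"][:,:,::-1])
E
```

```text
16.76 0.091 0.0913 [-0.  -0.1 -1.2]
17.01 0.09 0.09 [ 0.5  1.4 -0.2]
17.26 0.089 0.0889 [ 0.   0.5 -0.5]
17.51 0.088 0.0879 [ 0.6  0.8 -0.1]
17.76 0.087 0.0869 [ 0.4  0.6 -0.7]
18.01 0.086 0.0859 [0.2 0.8 0.5]
18.26 0.085 0.0849 [ 0.1  0.9 -0.1]
18.51 0.084 0.0841 [-0.   1.   1.9]
18.76 0.083 0.083 [-0.2  0.3  0.7]
19.01 0.082 0.082 [0.5 1.  1.5]
19.26 0.081 0.081 [0.2 1.2 2.8]
19.51 0.08 0.08 [1.5 0.4 2.9]
19.76 0.079 0.079 [1.3 1.3 3.8]
20.01 0.078 0.0781 [1.5 1.4 4.8]
20.26 0.077 0.0779 [-2.2 -0.6 13. ]
20.51 0.076 0.0777 [-4.9 -1.1 25.3]
[-5.41974456 -1.2850514  26.04747763]
22.925 [0.45 1.54 0.47]
```

View pics/w4.png

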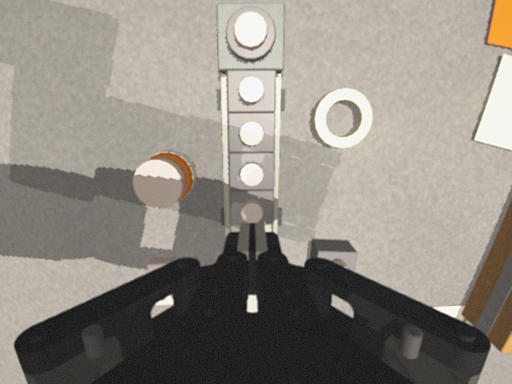

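View pics/top4.png

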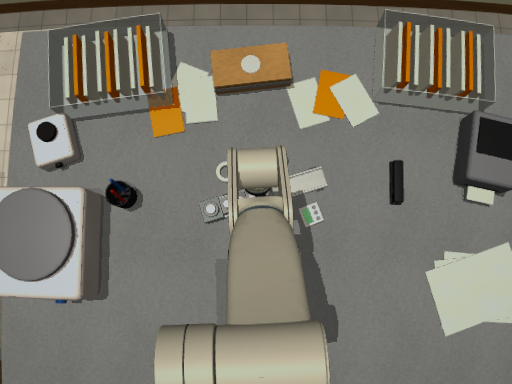

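The spring ramp ran over 6 mm (0.084 to 0.078), reaching about 5 N before the hard stop, so the button went fully down, and it looks up again at (250,29). The row is unchanged. I'll retreat for one unobstructed check of everything.

```bash
python3 - <<'E'
from h import *
from rig import manip as m
import pickle
m.servo_line(lane(.05,.27),rate=.25)
m.set_joints([-1.367,.423,1.63,0,1.089,-.019])
m.hold(.2)
print(m.get_time(),m.get_contact_force().round(2))
P={}
for n,(x0,x1,y0,y1) in dict(scene=(160,310,125,285),top=(190,340,130,240)).items():
    c=m.camera(n);c0=pickle.load(open(n+"0.pkl","rb"))
    if n=="top": cv2.imwrite("pics/top5z.png",cv2.resize(c["image"][y0:y1,x0:x1,::-1],None,fx=5,fy=5,interpolation=cv2.INTER_CUBIC))
    for tag,cc in(("before",c0),("after",c)):
        im=cv2.resize(cc["image"],None,fx=4,fy=4,interpolation=cv2.INTER_CUBIC);h=cv2.cvtColor(im,cv2.COLOR_RGB2HSV)
        mk=((h[...,2]>(175 if n=="top" else 165))&(h[...,1]<35)).astype(np.uint8);mm=0*mk;mm[y0*4:y1*4,x0*4:x1*4]=mk[y0*4:y1*4,x0*4:x1*4]
        k,l,s,ce=cv2.connectedComponentsWithStats(mm)
        for i in range(1,k):
            if 250<s[i,4]<3700:
                u,v=(ce[i]-1.5)/4;print(n,tag,np.round([u,v],2),s[i,4]//16,(tolane(onz(c,u,v,.059))*1e3).round(1))
E
```

```text
26.3833 [ 0.15 -0.94  0.37]
scene before [256.87 140.97] 23 [196.    0.9]
scene before [206.27 176.56] 154 [50.2 94.3]
scene before [285.7  180.89] 104 [  90.8 -104.6]
scene before [237.31 195.65] 21 [16.5  0.7]
scene before [232.47 209.5 ] 23 [-24.4   0.4]
scene before [227.71 223.55] 23 [-64.2  -0.2]
scene before [269.52 230.24] 25 [ -54.9 -100.8]
scene before [222.13 238.02] 26 [-104.     0.8]
scene before [292.31 283.15] 34 [-167.8 -182.7]
scene after [285.75 180.91] 100 [  90.7 -104.7]
scene after [292.28 283.18] 34 [-167.8 -182.7]
top before [279.45 152.57] 32 [ -51.2 -100. ]
top before [225.69 170.93] 159 [118.3 -93.8]
top before [318.54 178.55] 168 [-138.7    9.1]
top before [306.63 178.94] 34 [-104.4   -0.2]
top before [293.74 182.89] 35 [-64.1  -0.1]
top before [280.78 186.86] 34 [-23.8  -0.1]
top before [267.8  190.76] 35 [16.4 -0.2]
top before [311.51 213.78] 203 [-86.3 102.8]
top before [210.08 208.26] 61 [194.1  -0.5]
top before [265.42 225.32] 212 [53.4 95.2]
top after [279.45 152.57] 32 [ -51.2 -100. ]
top after [225.7  170.94] 159 [118.3 -93.7]
top after [265.34 191.2 ] 35 [23.7 -1.1]
top after [252.27 195.19] 36 [64.1 -1.1]
top after [239.33 199.24] 35 [104.   -0.8]
top after [226.34 203.22] 36 [144.   -0.7]
top after [311.52 213.78] 203 [-86.3 102.8]
top after [210.08 208.26] 61 [194.1  -0.5]
top after [265.42 225.32] 212 [53.4 95.2]
```

View pics/top5z.png

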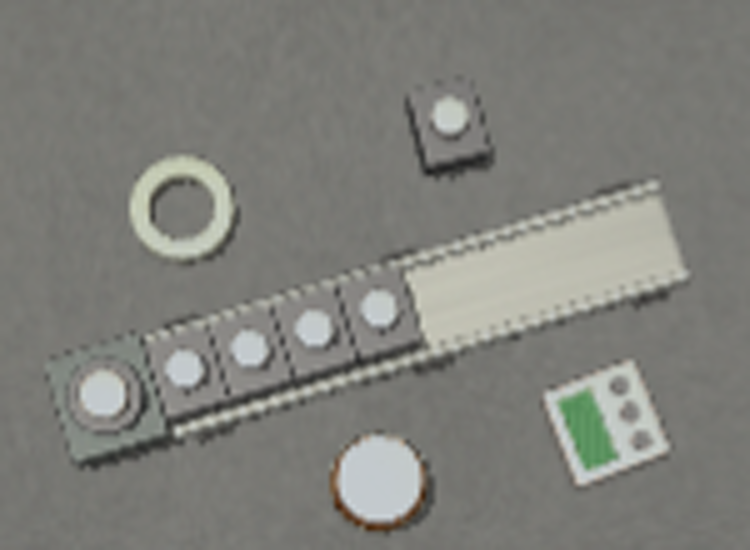

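The unobstructed top view shows the row closed up against the stop. Cap 1 is 50.1 mm from the button (50 expected), caps are about 40 mm apart, and the bystanders and button are at their original pixels. I'm handing in.

```bash
python3 -c "
from rig import manip as m
m.sign_off(); print(m.get_time())"
```

```text
the job is handed in; nothing more can be done
the job is handed in; nothing more can be done
```

The row is home against the end stop, the start button has been pressed and released, and the job is handed in. The robot's clock read 26.4 s at the last check.

- **Push:** I pushed the four carriers as one train with closed fingertips until the force rose sharply to 17 N, where the measured positions predicted home. I then backed straight off along the lane.
- **Button:** I pressed it through its full 6 mm of spring travel, up to about 5 N, and onto its hard stop at about 26 N. I then released it.
- **Row after retreat (top camera):** Cap 1 is 50.1 mm from the button, where 50 mm is home. The caps are 39.9 to 40.4 mm apart and in line to within 0.4 mm.
- **Button and bystanders:** The button, spare carrier, tape, pot and timer are within 0.01 pixel of where they started. The stapler and pen cup were only checked by eye and looked unmoved.
- **Disagreements:**
  - In the last scene-camera picture, my colour mask missed the caps, button, pot and spare carrier, so that check rests on the top camera alone.
  - The force reading was too noisy (about 0.5–1 N) to show first contact. I confirmed the push with the wrist camera instead, and it showed the row had already moved 25 mm as one.

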